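# Roll down the green drawer-front laminate

## Task

The green laminate has just been stuck on its drawer front. Take the twin-drum hand roller by its wooden handle, set both drums on the green sheet at the end with the red bar and roll it straight along the middle to the other end, pressing down steadily so that its springs give about half-way but are never crushed. Then stand the roller upright on the bare worktop and let go; keep it off the white drawer front.

Things in the scene. Friction and masses are not known exactly. Their poses are not given: they have to be found in the camera images.
- roller_grip (a point): centre of the roller's wooden handle, a 36 x 36 mm upright block 46 mm high, 87 mm above the surface the drums stand on; a 60 x 56 mm black plate 23 mm below. The loose roller (66 x 70 x 110 mm, 0.36 kg) stands upright, left or right of the boards, a honey jar opposite. x: rolling direction, y: along the drum axles, z up; same both ways round.
- green_front: Green drawer front, fixed flat on the worktop: wood board 280 x 84 mm, faced with a 260 x 76 mm laminate sheet; the top is flat, 20 mm above the worktop. Origin: centre of the underside; x along its length, y across. A red bar at x = -121 mm marks the end nearer the robot. Roll this: roller centre from at least 60 mm before the board's centre to 60 mm past it.
- white_front: White drawer front, fixed flat on the worktop: wood board 280 x 84 mm, faced with a 260 x 76 mm laminate sheet; the top is flat, 20 mm above the worktop. Origin: centre of the underside; x along its length, y across. A red bar at x = -121 mm marks the end nearer the robot. Keep the roller off it. Either board may be the left one.
- front_drum (a joint): turn of one of the two black drums (32 mm diameter, 60 mm wide, axles 24 mm either side of the centre), rad, 0 at the start, 62 rad per metre rolled, either sign. Springs let the handle sink 12 mm towards the drums: they give from about 5 N, then 0.8 N per mm, so handle centre 81 mm above the rolled surface presses about 9 N; past 12 mm it is rigid.

How it is judged:
On the way, in this order (a step that is already met when the one before it is completed fails the run):
1. the roller presses on the green sheet at the red-bar end, in line with it (x of roller_grip in the frame of green_front between -0.125 and -0.06 m and y of roller_grip in the frame of green_front between -0.02 and 0.02 m and angle between the x axis of roller_grip and the x axis of green_front, either way round below 0.2 rad and contact force between roller and green_front above 6 N), for 0.1 s.
2. the roller presses on the middle of the green sheet (x of roller_grip in the frame of green_front between -0.025 and 0.025 m and y of roller_grip in the frame of green_front between -0.02 and 0.02 m and angle between the x axis of roller_grip and the x axis of green_front, either way round below 0.2 rad and contact force between roller and green_front above 6 N), for 0.1 s.
3. the roller presses on the far end of the green sheet, having rolled there on its drums (x of roller_grip in the frame of green_front between 0.06 and 0.125 m and y of roller_grip in the frame of green_front between -0.02 and 0.02 m and angle between the x axis of roller_grip and the x axis of green_front, either way round below 0.2 rad and contact force between roller and green_front above 6 N and (value of joint front_drum above 5 rad or value of joint front_drum below -5 rad)), for 0.1 s.
At the end, for the whole second after the job is handed in: after the pass (each press over 6 N, within 20 mm of the middle line and 0.2 rad of its direction, drum turned 5 rad or more) the roller stands on the bare worktop, upright within 0.15 rad, handle centre 80 to 95 mm above it, at rest, off the green board (height (world z) of roller_grip between 0.08 and 0.095 m and angle between roller_grip's own z axis and vertical below 0.15 rad and linear speed of roller below 0.02 m/s and contact force between roller and green_front below 0.1 N); the robot touches nothing.
It fails at once if the roller touches the white drawer front (contact force between roller and white_front above 1 N).
It fails at once if the roller is crushed on to the green sheet (over 30 N) (contact force between roller and green_front above 30 N).
It also fails if it takes over 58 s, if anything falls off the work surface, if the arm or the gripper's body presses on something with over 40 N, if the wrist force passes 120 N, or if a joint passes its speed limit or range.

## Robot

A 6-joint arm with a two-finger parallel gripper is mounted at the origin on a cart in front of the work surface, level with it; the furniture and walls round the work are solid. World frame = base frame: x ahead of the robot, y to its left, z up, the work surface at z = 0. Lengths are in m, angles in rad, forces in N, time in s.
With the tool pointing down it reaches from about 0.425 to 0.95 m from the base axis. Payload 3.5 kg.
Tool frame: the origin (TCP) lies midway between the tips of the shut fingers; the grasp point (between the pads) lies ctrl.grasp_offset behind it (ctrl.grasp_offset is the distance from the TCP to the grasp point, in m); x points along the fingers, y is the direction in which the jaws open and shut, and the axes are right-handed (so a half turn about x gives the same grasp; the last joint's range is limited). The gripper opens to 85 mm and grips with 20 to 120 N. Pads are 22 mm wide; open, the fingers measure 114 mm over their backs; the gripper's body (76 mm by 85 mm) begins 54 mm behind the grasp point. The pads swing forward as they close: fully open they stand 13 mm farther back than shut.
Start: joints at [1.002, 0.286, 1.577, -0, 1.279, -0.15], TCP at [0.274, 0.617, 0.231] pointing down, gripper open.
Joint ranges: [-2.77, 2.77], [-0.9, 2.22], [0.21, 2.48], [-1.53, 4.67], [0.24, 2.81], [-2.84, 2.84]. Speed limits (rad/s): [2.79, 2.79, 3.14, 3.14, 3.14, 3.14].

## Interface

Orientations are given as a unit quaternion [x, y, z, w].
In Python, from plant import readout, read_camera, sign_off, ctrl gives the robot as it stands.
- The arm moves only by the tool drive_tool, never from a script. Its argument "steps" is a list of rows, each a list of 5 numbers: the shift along the tool's x, y, z in cm, then the turn about the tool's x in degrees, then the opening, from 0 (shut) to 1 (fully open). A call has 1 to 10 rows; each row shifts and turns the commanded pose from where the row before left it, along the tool's axes as they then stand; what a row does not reach is not made up. A row lasts 1/10 s, in which the tool goes at most 50 mm and 8.59 degrees, less where a joint would pass 70% of its speed; a pose out of reach is approached as far as the arm can. A call is refused whole if a number of a shift passes 5 or a number of a turn 8.59, either way. A call with a gripper value outside its range is refused whole. The fingers move at their own pace and stop on an object; "force" is the grip in N (left out, the last holds). Time passes only in rows, so rows that do not move let the fingers close. It gives the time, the measured TCP pose, the force and the opening at its end, in the units of the state.
- readout.get_state(): the state, without advancing time (a new reading comes with each control period).
- read_camera(name): name is "scene" or "top" or "wrist"; returns a dict with "frame" (400x640x3 uint8, red, green, blue), "vertical_fov" (degrees; the focal length in pixels is half the picture's height over the tangent of half this angle, whatever the lens; pixels are square), "cx", "cy" (the principal point, pixels), "k1" (the pictures are not rectified: a ray, as slopes to the right and down, at radius r is drawn at 1 + k1 r^2 times it, then the intrinsics apply), "eye" and "orientation" of the camera in the world. Camera axes: x right, y up, looking along -z (the intrinsics and any distortion apply to the point x, -y, -z); pixel columns grow to the right and rows downward; lengths in m; the calibration is good to about 2 mm. A picture is of the moment at which its call begins. There is no depth.
- sign_off(): hands the job in, once; it reports no verdict.
The state is a dict: "time": time; "qpos": joint angles; "dq": joint speeds; "joint_efforts": joint torques, N m; "eef_pos": TCP position; "tcp_rot": TCP orientation; "contact_force": force on the tool from outside, world axes, zero at the start; "wrist_torque": the same for the moment, N m; "opening": opening from 0.0 (shut) to 1.0 (fully open).
Only numpy, scipy, OpenCV 4.12 (cv2) and the standard library are available. Lean on these libraries where they do the work, as an engineer would, in place of code of your own. Each camera call takes 0.05 s, during which the arm holds its last target. There are 200 camera calls.

## Working session

There is one attempt and no reset: what is moved stays moved. The work goes in short steps, Python scripts to look and compute and a tool call to move; the robot and the scene stay as the last step left them, time stands still between calls to the robot, and variables do not carry over. Pictures are saved under pics/ and viewed, about 8 in all and at most 12, crops included, and the job is handed in when it is done.

Besides the shell and the picture viewer there is one more tool, called after ">>>" as name([rows], argument=value, ...), one row to a line, values as JSON. drive_tool: Moves the arm, as the interface text tells. Its arguments: {"type":"object","properties":{"steps":{"type":"array","items":{"type":"array","items":{"type":"number"}}},"force":{"type":"number"}},"required":["steps"]}

```bash
mkdir -p pics; cat > h.py <<'E'
import numpy as np, cv2
from scipy.spatial.transform import Rotation as R
from plant import readout, read_camera, sign_off, ctrl
def cam(n):
    c=read_camera(n); cv2.imwrite
    return c
def save(c,fn): cv2.imwrite('pics/'+fn,c['frame'][:,:,::-1])
def K(c):
    f=200/np.tan(np.radians(c['vertical_fov'])/2)
    return np.array([[f,0,c['cx']],[0,f,c['cy']],[0,0,1.]])
def rot(c):
    o=np.array(c['orientation'],float)
    return R.from_quat(o).as_matrix() if o.size==4 else o.reshape(3,3)
def cast(c,px,z):
    p=cv2.undistortPoints(np.array(px,float).reshape(-1,1,2),K(c),np.array([c['k1'],0,0,0.])).reshape(-1,2)
    d=np.c_[p[:,0],-p[:,1],-np.ones(len(p))]@rot(c).T
    e=np.array(c['eye']); return e+d*((z-e[2])/d[:,2])[:,None]
E
python3 - <<'E'
from h import *
s=readout.get_state();print(s, ctrl.grasp_offset)
for n in('top','scene'):
    c=cam(n);save(c,n+'0.png');print(n,c['eye'],c['orientation'],c['vertical_fov'],c['k1'])
E
```

```text
{'time': 0.0, 'qpos': array([ 1.00198580e+00,  2.87202607e-01,  1.57821631e+00,  2.21371753e-05,
        1.27857687e+00, -1.49989222e-01]), 'dq': array([ 0.00159038,  0.00028092, -0.00083408,  0.0005822 , -0.00033241,
        0.00021198]), 'joint_efforts': array([-4.75488123e-04, -4.05978870e+01, -2.92628431e+01, -2.04720304e-04,
        5.90621246e-03,  5.08745089e-06]), 'eef_pos': array([0.27410934, 0.61610722, 0.22990126]), 'tcp_rot': array([ 0.1462052 ,  0.69196391, -0.14779063,  0.69135223]), 'contact_force': array([ 0.30630979, -0.41850479, -0.08553776]), 'wrist_torque': array([-0.02843541, -0.0128058 , -0.00476797]), 'opening': 0.9962609401509097} 0.0187
top [ 0.46689412 -0.00892372  1.13956417] [-0.02514839  0.00861476  0.71604837 -0.69754432] 52.913257407662634 -0.0745179014299047
scene [-0.06147923 -0.59441505  0.87239393] [ 0.36530297 -0.14941001 -0.33907072  0.85396806] 44.10646221273761 -0.10017442089957707
```

View pics/top0.png

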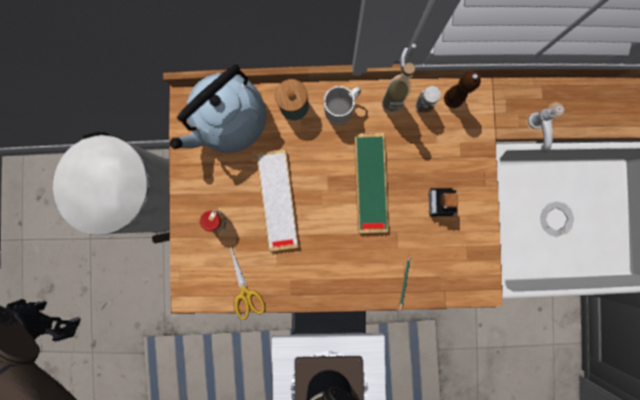

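View pics/scene0.png

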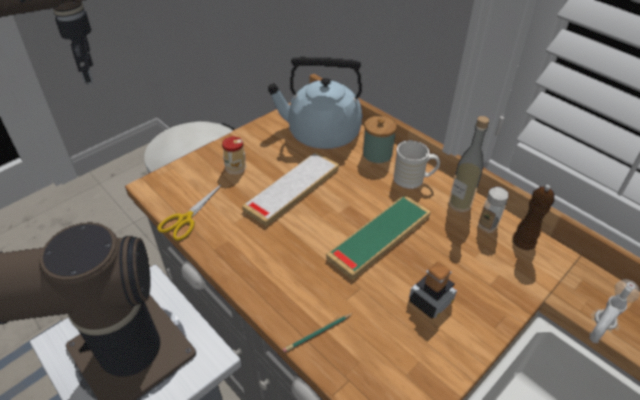

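The top view shows the robot at the bottom, with world +x up and +y to the left. The green board is centred near (372,183) with its red bar at (372,226). The white board is at (278,200), the jar at (210,221) and the roller at about (443,202), to the right of the green board. The scene view agrees.

```bash
cat >> h.py <<'E'
def blobs(c,lo,hi,amin=30,roi=None):
    hsv=cv2.cvtColor(c['frame'],cv2.COLOR_RGB2HSV); m=cv2.inRange(hsv,lo,hi)
    if roi: 
        k=np.zeros_like(m);k[roi[1]:roi[3],roi[0]:roi[2]]=255;m&=k
    return [q for q in cv2.findContours(m,cv2.RETR_EXTERNAL,cv2.CHAIN_APPROX_NONE)[0] if cv2.contourArea(q)>amin]
def rect(c,q,z):
    w=cast(c,q.reshape(-1,2),z)[:,:2]
    (x,y),(a,b),_=r=cv2.minAreaRect((w*1000).astype(np.float32))
    B=cv2.boxPoints(r);e=[B[1]-B[0],B[2]-B[1]];l=max(e,key=np.linalg.norm); ang=np.degrees(np.arctan2(l[1],l[0]))
    return round(x,1),round(y,1),round(max(a,b),1),round(min(a,b),1),round((ang+90)%180-90,2)
E
python3 - <<'E'
from h import *
c=cam('top')
for q in blobs(c,(60,60,20),(95,255,255),300): print('green',rect(c,q,.02),cv2.boundingRect(q))
for q in blobs(c,(0,200,120),(6,255,255),30): print('red',rect(c,q,.02),cv2.boundingRect(q))
roi=(415,175,475,230)
for q in blobs(c,(0,0,0),(180,255,60),20,roi): print('dark',rect(c,q,.064),cv2.boundingRect(q))
print(cast(c,[(450,201)],.11),cast(c,[(443,202)],.064),cast(c,[(278,200),(264,249),(298,249)],.02))
cv2.imwrite('pics/crop.png',cv2.resize(c['frame'][160:245,395:495,::-1],None,fx=6,fy=6,interpolation=cv2.INTER_CUBIC))
E
```

```text
green (586.6, -133.7, 241.8, 70.4, np.float32(0.38)) (357, 137, 29, 87)
red (459.8, -134.9, 50.0, 8.3, np.float32(88.48)) (364, 224, 19, 4)
dark (516.6, -320.8, 72.5, 67.7, np.float32(-1.48)) (431, 189, 26, 28)
[[ 0.51778834 -0.32471738  0.11      ]] [[ 0.51788075 -0.31979708  0.064     ]] [[0.53792881 0.12808869 0.02      ]
 [0.40207564 0.17027093 0.02      ]
 [0.39992421 0.07521616 0.02      ]]
```

View pics/crop.png

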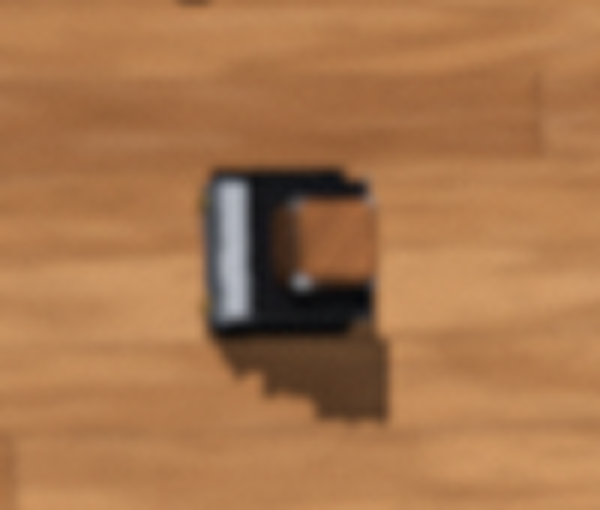

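The crop shows the handle top at about (335,240) and the black plate, with a light-grey strip on its +y side. It doesn't settle which way the axles run, so I'll zoom the scene view and work out the first move.

```bash
python3 - <<'E'
from h import *
c=cam('scene')
cv2.imwrite('pics/crop2.png',cv2.resize(c['frame'][250:330,390:480,::-1],None,fx=7,fy=7,interpolation=cv2.INTER_CUBIC))
s=readout.get_state();M=R.from_quat(s['tcp_rot']).as_matrix();print(M.round(3))
d=np.array([.48,-.30,.25])-s['eef_pos'];print(M.T@d*100)
print('yaw of tool y',np.degrees(np.arctan2(M[1,1],M[0,1])))
w=cam('wrist');print(w['eye'],s['eef_pos'],M.T@(np.array(w['eye'])-s['eef_pos']))
E
```

```text
[[-0.001  0.407  0.914]
 [-0.001  0.914 -0.407]
 [-1.    -0.001 -0.   ]]
[ -1.85762386 -75.34915887  56.05979905]
yaw of tool y 66.00526762784511
[0.19967042 0.64953594 0.3718453 ] [0.27424118 0.6163215  0.23043017] [-0.14139601 -0.0001912  -0.08166619]
```

View pics/crop2.png

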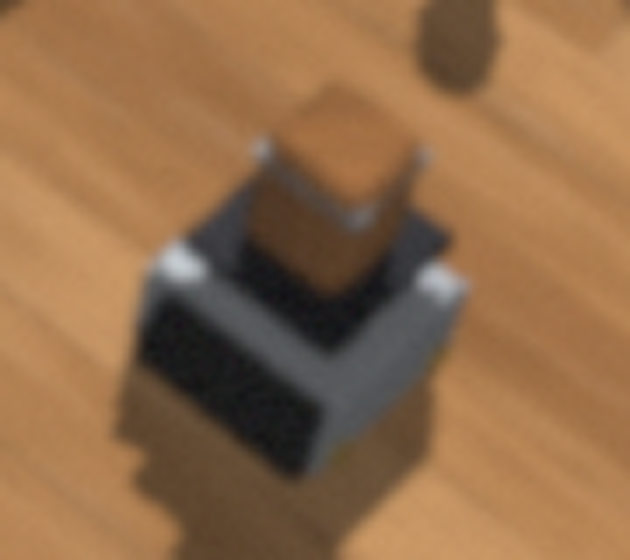

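The scene crop settles it. The black drum face looks towards the robot (-x) and the grey side plate faces -y, so the axles run along y and the roller is already nearly lined up with the green board. I'll carry the gripper above the roller.

>>> drive_tool([
  [-1,-3.7,2.7,0,1],
  [-1,-3.8,2.8,0,1],
  [0,-3.8,2.8,0,1],
  [0,-3.8,2.8,0,1],
  [0,-3.8,2.8,0,1],
  [0,-3.8,2.8,0,1],
  [0,-3.8,2.8,0,1],
  [0,-3.8,2.8,0,1],
  [0,-3.8,2.8,0,1],
  [0,-3.8,2.8,0,1],
])

```text
time: 1.25
eef_pos: [0.3751, 0.1553, 0.2515]
tcp_rot: [0.147, 0.691, -0.147, 0.692]
contact_force: [0.6, 1.0, -0.4]
opening: 1.0
```

>>> drive_tool([
  [0,-3.8,2.8,0,1],
  [0,-3.8,2.8,0,1],
  [0,-3.8,2.8,0,1],
  [0,-3.8,2.8,0,1],
  [0,-3.8,2.8,0,1],
  [0,-3.8,2.8,0,1],
  [0,-3.8,2.8,0,1],
  [0,0,0,-8,1],
  [0,0,0,-8,1],
  [0,0,0,-8,1],
])

```text
time: 2.25
eef_pos: [0.4459, -0.1664, 0.2511]
tcp_rot: [-0.001, 0.707, 0.002, 0.707]
contact_force: [-0.0, 0.2, -0.1]
opening: 0.999
```

```bash
python3 - <<'E'
from h import *
s=readout.get_state();M=R.from_quat(s['tcp_rot']).as_matrix();print(M.round(3),s['eef_pos'],s['contact_force'],s['time'])
c=cam('wrist');save(c,'w1.png');print(c['eye'])
E
```

```text
[[-0.    -0.004  1.   ]
 [ 0.     1.     0.004]
 [-1.     0.    -0.   ]] [ 0.44592433 -0.16638333  0.25109082] [-0.04446833  0.18146965 -0.07867067] 2.25
[ 0.36423228 -0.16707026  0.39251865]
```

View pics/w1.png

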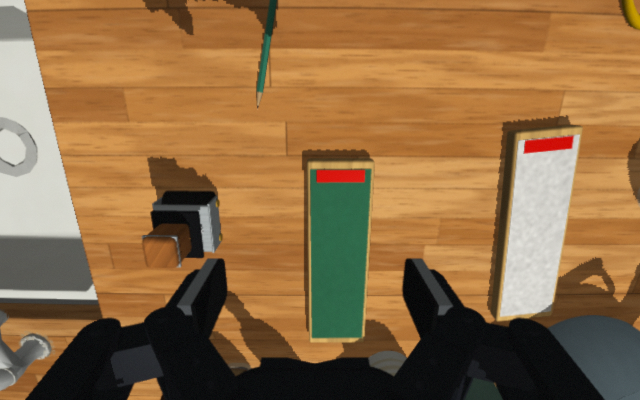

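The wrist view, with the robot towards the top, shows the roller handle top at about (162,252). The green board spans (340,160) to (338,340), with the red bar at (341,176). The white board is well off to the right. Measuring from here.

```bash
python3 - <<'E'
from h import *
c=cam('wrist')
for q in blobs(c,(60,60,20),(95,255,255),2000): print('green',rect(c,q,.02),cv2.boundingRect(q))
for q in blobs(c,(0,200,120),(6,255,255),80): print('red',rect(c,q,.02),cv2.boundingRect(q))
E0=[(309,162),(374,162),(366,341),(311,341)]
print('board corners',cast(c,E0,.02).round(4))
print('handle',cast(c,[(145,237),(182,235),(144,268),(179,267)],.11).round(4))
print('plate edge',cast(c,[(213,205),(220,245)],.064).round(4))
cv2.imwrite('pics/w1c.png',cv2.resize(c['frame'][170:290,120:260,::-1],None,fx=5,fy=5,interpolation=cv2.INTER_CUBIC))
E
```

```text
green (578.9, -133.9, 254.3, 73.8, np.float32(0.5)) (310, 170, 60, 167)
red (458.8, -134.1, 58.0, 14.0, np.float32(-89.46)) (317, 170, 48, 12)
red (418.2, 117.2, 57.7, 13.9, np.float32(-83.39)) (524, 138, 48, 15)
board corners [[ 0.4422 -0.1731  0.02  ]
 [ 0.4414 -0.0938  0.02  ]
 [ 0.7151 -0.0862  0.02  ]
 [ 0.7157 -0.1692  0.02  ]]
handle [[ 0.5015 -0.3373  0.11  ]
 [ 0.4988 -0.2992  0.11  ]
 [ 0.5374 -0.3445  0.11  ]
 [ 0.5357 -0.3072  0.11  ]]
plate edge [[ 0.4831 -0.2805  0.064 ]
 [ 0.5332 -0.2771  0.064 ]]
```

View pics/w1c.png

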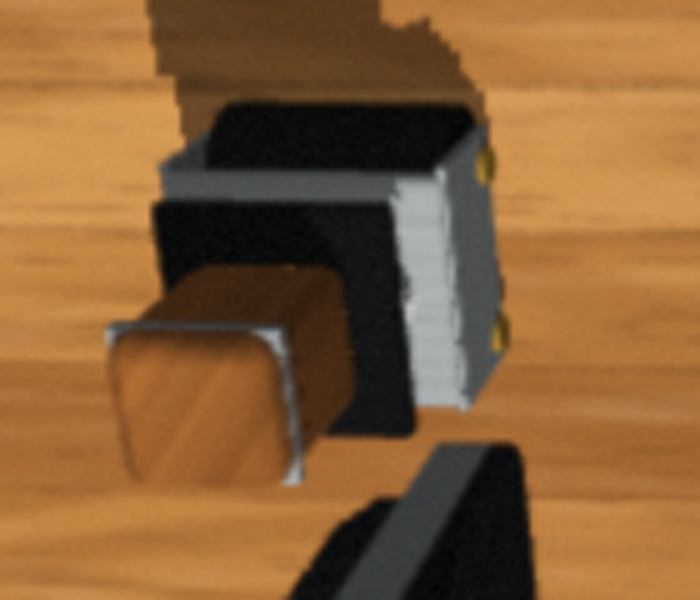

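>>> drive_tool([
  [0,-3.9,1.8,0,1],
  [0,-3.9,1.8,0,1],
  [0,-3.9,1.8,0,1],
  [0,-3.9,1.8,0,1],
  [2,0,0,0,1],
  [2,0,0,0,1],
  [1,0,0,0,1],
  [0,0,0,0,1],
  [0,0,0,0,1],
])

```text
time: 3.25
eef_pos: [0.5184, -0.3216, 0.202]
tcp_rot: [-0.0, 0.707, -0.0, 0.707]
contact_force: [0.3, -0.2, -0.0]
opening: 0.999
```

```bash
python3 - <<'E'
from h import *
s=readout.get_state();print(s['eef_pos'],s['time'],s['qpos'])
c=cam('wrist');im=cv2.resize(c['frame'][60:,150:490,::-1],None,fx=1.75,fy=1.75,interpolation=cv2.INTER_CUBIC);cv2.imwrite('pics/w2.png',im)
np.save('w2.npy',c,allow_pickle=True)
E
```

```text
[ 0.51837386 -0.32158886  0.20198955] 3.25 [-7.21442942e-01  1.69829222e-01  1.76983988e+00  1.56724551e-05
  1.20117662e+00 -2.29177371e+00]
```

View pics/w2.png

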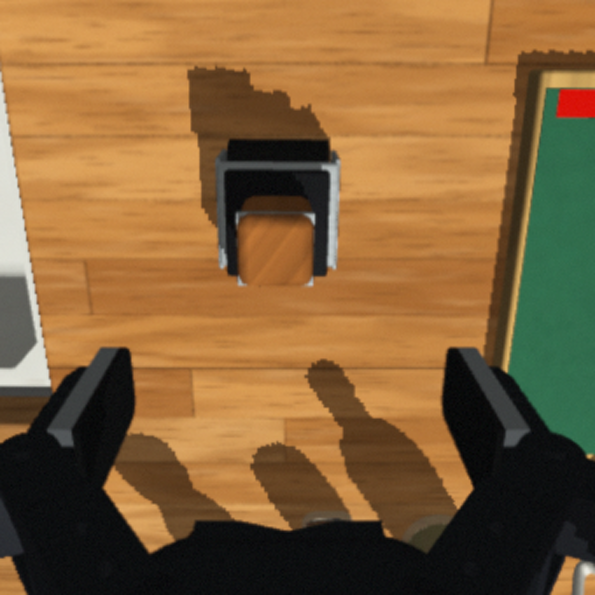

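The view looks straight down the roller. The handle top has crop corners at about (238,212), (314,212), (314,286) and (239,286), square to the picture, and it sits slightly left of the fingers' midline at 288.

```bash
python3 - <<'E'
from h import *
c=np.load('w2.npy',allow_pickle=True).item()
p=np.array([(238,212),(314,212),(314,286),(239,286)])/1.75+[150,60]
w=cast(c,p,.11);print(w.round(4),w.mean(0),c['eye'])
E
```

```text
[[ 0.5007 -0.3441  0.11  ]
 [ 0.5007 -0.3103  0.11  ]
 [ 0.5364 -0.3097  0.11  ]
 [ 0.5364 -0.3447  0.11  ]] [ 0.51852238 -0.32721717  0.11      ] [ 0.43652041 -0.32177937  0.3433411 ]
```

>>> drive_tool([
  [0,-0.5,0,0,1],
  [3,0,0,0,1],
  [3,0,0,0,1],
  [3,0,0,0,1],
  [2.5,0,0,0,1],
  [1.9,0,0,0,1],
  [0,0,0,0,1],
  [0,0,0,0,1],
])

```text
time: 4.1
eef_pos: [0.5186, -0.3273, 0.0683]
tcp_rot: [-0.0, 0.707, -0.0, 0.707]
contact_force: [0.1, -0.9, 0.6]
opening: 0.999
```

>>> drive_tool([
  [0,0,0,0,0],
  [0,0,0,0,0],
  [0,0,0,0,0],
  [0,0,0,0,0],
  [0,0,0,0,0],
  [0,0,0,0,0],
  [0,0,0,0,0],
  [0,0,0,0,0],
], force=60)

```text
time: 4.9
eef_pos: [0.5185, -0.3271, 0.0677]
tcp_rot: [-0.0, 0.707, -0.0, 0.707]
contact_force: [0.1, 0.1, 2.3]
opening: 0.411
```

>>> drive_tool([
  [-1,0,0,0,0],
  [-2,0,0,0,0],
  [-3,0,0,0,0],
  [0,0,0,0,0],
  [0,0,0,0,0],
])

```text
time: 5.4
eef_pos: [0.5177, -0.3263, 0.1267]
tcp_rot: [0.0, 0.707, 0.0, 0.707]
contact_force: [-0.3, 0.9, -4.8]
opening: 0.413
```

```bash
python3 - <<'E'
from h import *
s=readout.get_state();print(s['eef_pos'],s['time'],s['contact_force'],s['wrist_torque'],s['opening'])
c=cam('wrist');im=cv2.resize(c['frame'][60:,150:490,::-1],None,fx=1.75,fy=1.75,interpolation=cv2.INTER_CUBIC);cv2.imwrite('pics/w3.png',im)
E
```

```text
[ 0.5176878  -0.32634128  0.12665244] 5.4 [-0.32382283  0.85035214 -4.75842968] [0.00031941 0.05529814 0.00634219] 0.412983598775498
```

View pics/w3.png

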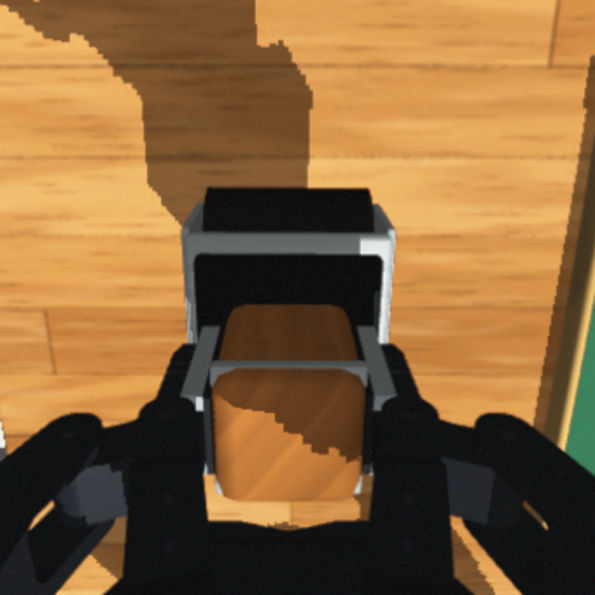

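The roller is held squarely, with the handle centred between the pads and the drums clear of the worktop. Moving over the red-bar end.

>>> drive_tool([
  [0,3.2,-0.6,0,0],
  [0,3.2,-0.6,0,0],
  [0,3.2,-0.6,0,0],
  [0,3.2,-0.6,0,0],
  [0,3.2,-0.6,0,0],
  [0,3.2,-0.5,0,0],
  [0,0,0,0,0],
  [0,0,0,0,0],
  [0,0,0,0,0],
])

```text
time: 6.35
eef_pos: [0.4828, -0.1352, 0.1264]
tcp_rot: [0.0, 0.708, 0.0, 0.707]
contact_force: [0.2, 0.2, -4.0]
opening: 0.411
```

>>> drive_tool([
  [1,0,0,0,0],
  [1,0,0,0,0],
  [1,0,0,0,0],
  [0.4,0,0,0,0],
  [0,0,0,0,0],
  [0,0,0,0,0],
])

```text
time: 6.95
eef_pos: [0.4832, -0.1348, 0.0933]
tcp_rot: [0.0, 0.707, 0.0, 0.707]
contact_force: [-1.0, 0.0, -4.2]
opening: 0.414
```

```bash
python3 - <<'E'
from h import *
s=readout.get_state();print(s['eef_pos'],s['time'],s['contact_force'],s['wrist_torque'],s['opening'])
c=cam('wrist');cv2.imwrite('pics/w4.png',c['frame'][:,:,::-1])
for q in blobs(c,(0,200,120),(6,255,255),80): print('red',rect(c,q,.02),cv2.boundingRect(q))
E
```

```text
[ 0.48320717 -0.13484578  0.09325674] 6.95 [-0.95665861  0.03688918 -4.17378511] [ 0.00822851 -0.00413553  0.04874902] 0.4139390297154891
red (421.2, 89.4, 14.8, 4.3, np.float32(18.23)) (633, 117, 7, 22)
```

View pics/w4.png

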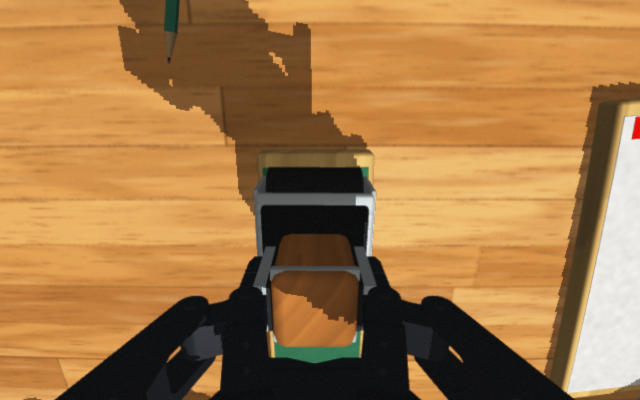

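The roller is centred on the green board at its near end. The board's edges at about columns 257 and 374 lie evenly either side of the roller. Pressing down gradually.

>>> drive_tool([
  [0.3,0,0,0,0],
  [0.3,0,0,0,0],
  [0.2,0,0,0,0],
  [0.2,0,0,0,0],
  [0,0,0,0,0],
  [0,0,0,0,0],
])

```text
time: 7.6
eef_pos: [0.4842, -0.1351, 0.0844]
tcp_rot: [-0.0, 0.706, -0.0, 0.708]
contact_force: [0.9, 0.3, 5.3]
opening: 0.415
```

Force on the sheet is about 9.5 N. I'll add a little, then roll about 19 cm.

>>> drive_tool([
  [0.15,0,0,0,0],
  [0,0,0,0,0],
  [0,0,0,0,0],
  [0,0,0.5,0,0],
  [0,0,1,0,0],
  [0,0,1,0,0],
  [0,0,1,0,0],
  [0,0,0.5,0,0],
  [0,0,0,0,0],
])

```text
time: 8.5
eef_pos: [0.5249, -0.1353, 0.0831]
tcp_rot: [-0.001, 0.706, -0.0, 0.708]
contact_force: [0.6, 0.7, 5.9]
opening: 0.419
```

>>> drive_tool([
  [0,0.02,0.7,0,0],
  [0,0.02,1,0,0],
  [0,0.02,1,0,0],
  [0,0.02,1,0,0],
  [0,0.02,1,0,0],
  [0,0.02,0.7,0,0],
  [0,0,0,0,0],
  [0,0,0,0,0],
])

```text
time: 9.3
eef_pos: [0.5789, -0.1352, 0.0835]
tcp_rot: [-0.002, 0.706, -0.001, 0.709]
contact_force: [1.0, -1.6, 6.0]
opening: 0.413
```

>>> drive_tool([
  [0,0.02,0.7,0,0],
  [0,0.02,1,0,0],
  [0,0.02,1,0,0],
  [0,0.02,1,0,0],
  [0,0.02,1,0,0],
  [0,0.02,0.7,0,0],
  [0,0,0,0,0],
  [0,0,0,0,0],
])

```text
time: 10.1
eef_pos: [0.633, -0.1348, 0.0837]
tcp_rot: [-0.002, 0.705, -0.002, 0.709]
contact_force: [0.2, -4.6, 5.8]
opening: 0.417
```

>>> drive_tool([
  [0,0,0.7,0,0],
  [0,0,1,0,0],
  [0,0,1,0,0],
  [0,0,0.9,0,0],
  [0,0,0.4,0,0],
  [0,0,0,0,0],
  [0,0,0,0,0],
  [0,0,0,0,0],
])

```text
time: 10.9
eef_pos: [0.6728, -0.1347, 0.0838]
tcp_rot: [-0.002, 0.706, -0.002, 0.709]
contact_force: [0.8, -3.5, 5.5]
opening: 0.409
```

```bash
python3 - <<'E'
from h import *
c=cam('scene');cv2.imwrite('pics/s2.png',cv2.resize(c['frame'][60:380,200:600,::-1],None,fx=1.8,fy=1.8))
s=readout.get_state();print(s['eef_pos'],s['time'],s['contact_force'],s['wrist_torque'])
E
```

```text
[ 0.67276585 -0.1346768   0.08379881] 10.95 [ 0.89198375 -3.35913718  5.1638353 ] [-0.62024452 -0.06537874 -0.00596457]
```

View pics/s2.png

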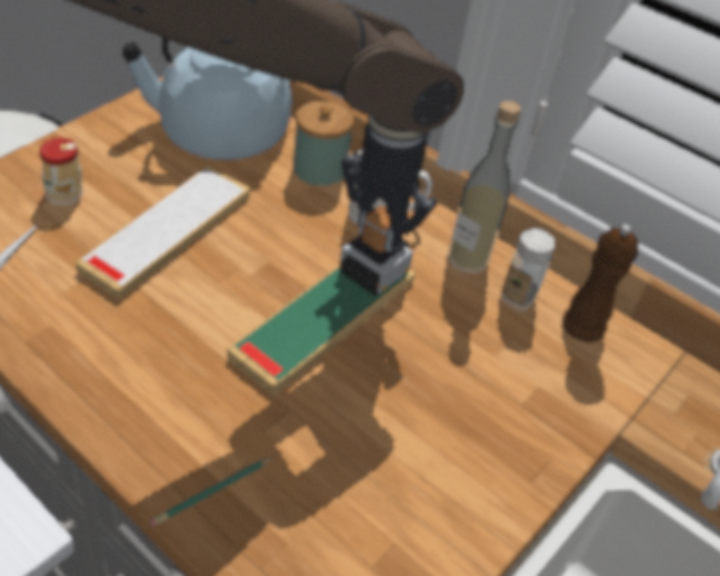

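The roller stands at the far end of the green sheet, at about (375,260) in the crop, with roughly 9 N on the sheet and 0.19 m rolled. Lifting it and returning it to its bare spot on the right.

>>> drive_tool([
  [-1,0,0,0,0],
  [-2.5,0,0,0,0],
  [-2.5,0,0,0,0],
  [0,-3.2,-2.6,0,0],
  [0,-3.2,-2.6,0,0],
  [0,-3.2,-2.6,0,0],
  [0,-3.2,-2.6,0,0],
  [0,-3.2,-2.6,0,0],
  [0,-3.2,-2.4,0,0],
])

```text
time: 11.85
eef_pos: [0.5145, -0.3238, 0.1395]
tcp_rot: [0.001, 0.708, 0.001, 0.706]
contact_force: [0.8, -0.5, -3.4]
opening: 0.415
```

>>> drive_tool([
  [0,0,0,0,0],
  [0,0,0,0,0],
  [2,0,0,0,0],
  [2,0,0,0,0],
  [1.5,0,0,0,0],
  [0.7,0,0,0,0],
  [0,0,0,0,0],
  [0,0,0,0,0],
  [0,0,0,0,0],
])

```text
time: 12.75
eef_pos: [0.518, -0.3249, 0.0811]
tcp_rot: [-0.001, 0.706, -0.0, 0.708]
contact_force: [0.3, -0.6, -3.5]
opening: 0.414
```

Down in small steps until the drums carry the weight.

>>> drive_tool([
  [0.5,0,0,0,0],
  [0.3,0,0,0,0],
  [0.2,0,0,0,0],
  [0.1,0,0,0,0],
  [0,0,0,0,0],
  [0,0,0,0,0],
  [0,0,0,0,0],
])

```text
time: 13.45
eef_pos: [0.5172, -0.3244, 0.069]
tcp_rot: [-0.0, 0.707, 0.0, 0.707]
contact_force: [0.7, 0.5, -2.3]
opening: 0.411
```

>>> drive_tool([
  [0.1,0,0,0,0],
  [0.05,0,0,0,0],
  [0,0,0,0,0],
  [0,0,0,0,0],
  [0,0,0,0,0],
])

```text
time: 13.95
eef_pos: [0.5175, -0.3244, 0.0678]
tcp_rot: [-0.0, 0.707, -0.0, 0.707]
contact_force: [-0.1, 1.6, 0.8]
opening: 0.418
```

>>> drive_tool([
  [0,0,0,0,0.5],
  [0,0,0,0,0.6],
  [0,0,0,0,0.8],
  [0,0,0,0,1],
  [0,0,0,0,1],
  [0,0,0,0,1],
  [0,0,0,0,1],
])

```text
time: 14.65
eef_pos: [0.5171, -0.3244, 0.0673]
tcp_rot: [-0.0, 0.707, -0.0, 0.707]
contact_force: [-0.0, -1.1, -0.5]
opening: 1.001
```

>>> drive_tool([
  [-1,0,0,0,1],
  [-2,0,0,0,1],
  [-3,0,0,0,1],
  [-4,0,0,0,1],
  [-4,0,0,0,1],
  [0,0,0,0,1],
  [0,0,0,0,1],
  [0,0,0,0,1],
])

```text
time: 15.45
eef_pos: [0.5165, -0.3238, 0.2063]
tcp_rot: [0.0, 0.708, 0.0, 0.707]
contact_force: [0.9, -0.1, 0.5]
opening: 1.001
```

```bash
python3 - <<'E'
from h import *
s=readout.get_state();print(s['eef_pos'],s['time'],s['contact_force'],s['opening'])
c=cam('wrist');im=cv2.resize(c['frame'][60:,150:490,::-1],None,fx=1.75,fy=1.75,interpolation=cv2.INTER_CUBIC);cv2.imwrite('pics/w5.png',im)
E
```

```text
[ 0.51651019 -0.3238213   0.20626874] 15.45 [ 0.9435857  -0.12653592  0.48867285] 1.000766953200519
```

View pics/w5.png

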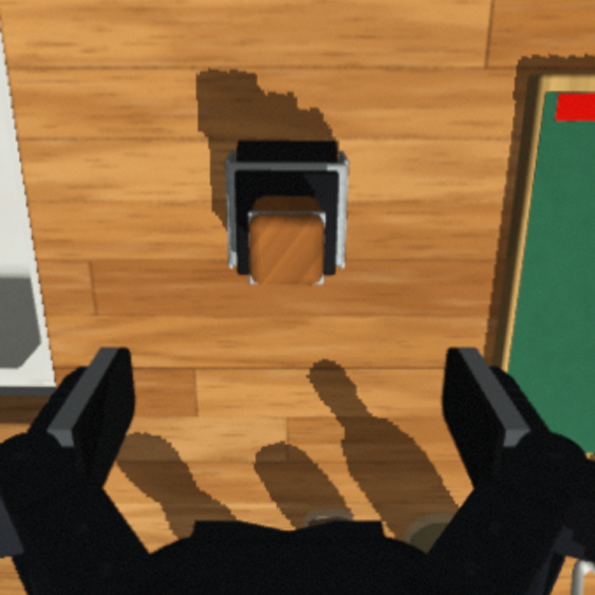

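The roller stands upright on bare worktop at about (287,245) in the crop, looking as it did at the start and clear of the boards. One check that it isn't rolling, then I'll hand in.

```bash
python3 - <<'E'
from h import *
a=cam('wrist')['frame'][120:240,270:360].astype(int)
for _ in range(4): b=cam('wrist')['frame'][120:240,270:360]
print('moved px',(abs(a-b).max(2)>40).sum(), readout.get_state()['time'])
print(sign_off())
E
```

```text
moved px 135 15.75
the job is handed in; nothing more can be done
None
```

I rolled the green front from the red-bar end to the far end, stood the roller back on the bare worktop, let go and handed the job in at about 16 s.

- **Rolling pass:** the roller went from about -95 mm to +94 mm along the board, within about 2 mm of the middle line. It moved about 0.19 m, which would be about 12 rad of drum turn. I had no direct reading of the drum angle.
- **Pressing:** the change in wrist force put about 9–10 N on the sheet at every reading. From the heights, the springs gave roughly 4–5 mm, a little under half-way. I felt a side force of up to about 4.6 N in the second half of the pass, and the position held.
- **Placing:** the last wrist picture shows the roller upright on bare worktop, well clear of both boards, with the gripper open and about 14 cm above it.
- **Inconclusive check:** the final frame comparison over about 0.2 s showed 135 of 10,800 pixels changed. I put this down to slight arm settling or edge noise, but I handed in without telling that apart from a tiny roller movement.

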